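# Hold a shaker's sprung plate clamp open

## Robot

A 6-joint arm with a two-finger parallel gripper is mounted at the origin on the work surface. World frame = base frame: x ahead of the robot, y to its left, z up, the work surface at z = 0. Lengths are in m, angles in rad, forces in N, time in s.
With the tool pointing down it reaches from about 0.275 to 0.75 m from the base axis. Payload 10.2 kg.
Tool frame: the origin (TCP) lies between the finger pads; the fingertips stand 22 mm ahead of it and the grasp point (between the pads) lies 3 mm ahead of it; x points along the fingers, z is the direction in which the jaws open and shut, and the axes are right-handed (so a half turn about x gives the same grasp; the last joint's range is limited). The gripper opens to 88 mm and grips with 3 to 60 N. Pads are 18 mm wide; open, the fingers measure 123 mm over their backs; the gripper's body (75 mm by 187 mm) begins 45 mm behind the grasp point.
Start: joints at [-1.344, 0.313, 1.498, -0, 1.331, -0.223], TCP at [0.228, -0.473, 0.261] pointing down, gripper open.
Joint ranges: [-2.94, 2.94], [-0.97, 2.17], [0.19, 2.56], [-1.23, 4.37], [0.02, 3.11], [-2.88, 2.88]. Speed limits (rad/s): [2.39, 2.39, 3.01, 3.14, 3.14, 3.14].

## Interface

Orientations are given as a unit quaternion [x, y, z, w].
In Python, from plant import status, eyes, hand_in gives the robot as it stands. The module is installed in compiled form; this text tells all that it offers.
- The arm moves only by the shell command python3 -m crank 'ROWS' [FORCE]. ROWS is a JSON object of lists of equal length, an entry for each row: "slide": the shift along the tool's x, y, z in units of 0.04 m (1.0 is 0.04 m), a list of three; "delta_rot": the turn, a rotation vector about the tool's x, y, z in units of 120 degrees (1.0 is 120 degrees), a list of three; "jaw": the opening, from 0 (shut) to 1 (fully open). In form: {"slide": [[dx, dy, dz], ...], "delta_rot": [[rx, ry, rz], ...], "jaw": [jaw, ...]}. A call has 1 to 20 rows; each row shifts and turns the commanded pose from where the row before left it, along the tool's axes as they then stand; what a row does not reach is not made up. A row lasts 1/8 s, in which the tool goes at most 62.5 mm and 10.7 degrees, less where a joint would pass 70% of its speed; a pose out of reach is approached as far as the arm can. A call with a number of a shift or a turn outside -1 to 1 is refused whole. A call with a gripper value outside its range is refused whole. The fingers move at their own pace and stop on an object; FORCE is the grip in N (left out, the last holds). Time passes only in rows, so rows that do not move let the fingers close. It gives the time, the measured TCP pose, the force and the opening at its end, in the units of the state.
- status.observe(): the state, without advancing time (a new reading comes with each control period).
- eyes.snapshot(name): name is "side" or "top"; returns a dict with "frame" (480x640x3 uint8, red, green, blue), "fx", "fy", "cx", "cy" (pixels), "k1" (the pictures are not rectified: a ray, as slopes to the right and down, at radius r is drawn at 1 + k1 r^2 times it, then the intrinsics apply), "pose" (4x4, takes a point from camera to world coordinates). Camera axes: x right, y down, z forward; pixel columns grow to the right and rows downward; lengths in m; the calibration is good to about 2 mm. A picture is of the moment at which its call begins. There is no depth.
- hand_in(): hands the job in, once; it reports no verdict.
The state is a dict: "clock": time; "joint_positions": joint angles; "qd": joint speeds; "joint_torque": joint torques, N m; "tool_pos": TCP position; "orientation": TCP orientation; "ft_force": force on the tool from outside, world axes, zero at the start; "wrist_torque": the same for the moment, N m; "opening": opening from 0.0 (shut) to 1.0 (fully open).
Only numpy, scipy, OpenCV 4.12 (cv2) and the standard library are available. Lean on these libraries where they do the work, as an engineer would, in place of code of your own. Each camera call takes 0.05 s, during which the arm holds its last target.

## Task

The shaking run is over: switch the plate shaker off at its red rocker switch, and only then take the knob of the sprung clamp arm on the black plate's nest and draw it forward, away from the plate, until the arm is against its stop. Finish with the gripper still holding it there, so that I can lift the black plate out. Don't let the arm fly back, leave the white plate clamped, and don't shift the plates or the things standing around.

Things in the scene. Friction and masses are not known exactly. Their poses are not given: they have to be found in the camera images.
- shaker: Two-place microplate shaker, at rest, fixed on the bench: grey casing 310 mm wide, bare aluminium platform (235 mm deep, 325 wide), top 103 mm above the bench; dark control panel in front, sloping 6 degrees. Origin: bench level under the platform centre; x to its back, y to its left, z up. Nest centres 80 mm left and right, 15 mm back; low rails at the far and side edges of each plate.
- rocker (a joint): Red rocker power switch on the panel, 40 mm long (front to back), 22 mm wide, in a black bezel, 50 mm to the right of the panel's middle. Its two halves rise outwards in a shallow V. Rad: 0 = on (far half pressed in, near end standing up 11 mm over the panel), 0.32 = off (near half pressed in). It stays where it is put; the near half takes about 2 N and goes down about 5 mm.
- rocker_off (a point): The spot to press for off: on top of the near half of the rocker, 14 mm from its middle; moves with the rocker.
- clamp_left (a joint): Blue metal clamp arm (12 mm wide, top 11 mm above platform) of the left nest; runs left from its pivot along the plate's near edge, a rubber roller pressing the plate back. Rad: about 0.08 with a plate clamped, 0.6 at the red stop pin; grows as the knob comes to the shaker's front (anticlockwise from above). A spring always drives it back, 3.2 N at the knob when clamped, 6.4 N at the stop; nothing latches it.
- clamp_right (a joint): Blue metal clamp arm (12 mm wide, top 11 mm above platform) of the right nest; runs left from its pivot along the plate's near edge, a rubber roller pressing the plate back. Rad: about 0.08 with a plate clamped, 0.6 at the red stop pin; grows as the knob comes to the shaker's front (anticlockwise from above). A spring always drives it back, 3.2 N at the knob when clamped, 6.4 N at the stop; nothing latches it.
- knob_left (a point): Centre of the top of the upright round black knob at the free end of the left clamp arm. The knob is 16 mm in diameter and stands from 14 to 50 mm above the platform; it turns with the arm. Its sides are clear above the plates, whose tops lie 18 mm above the platform.
- knob_right (a point): Centre of the top of the upright round black knob at the free end of the right clamp arm. The knob is 16 mm in diameter and stands from 14 to 50 mm above the platform; it turns with the arm. Its sides are clear above the plates, whose tops lie 18 mm above the platform.
- pivot_left (a point): Vertical pivot (with coil spring) of the left clamp arm, at the near right corner of its nest, at platform-top height; fixed on the shaker. With the clamp's joint at v the knob's axis is at 115 mm x (-sin v, cos v) from here in the shaker's x, y.
- pivot_right (a point): Vertical pivot (with coil spring) of the right clamp arm, at the near right corner of its nest, at platform-top height; fixed on the shaker. With the clamp's joint at v the knob's axis is at 115 mm x (-sin v, cos v) from here in the shaker's x, y.
- plate_black: The black 24-well plate, 128 x 85.5 x 18 mm, 70 to 140 g, loose, clamped in the left or the right nest (a positive y in the shaker's frame is the left nest). Origin: centre of its underside, on the platform; long side along the shaker's x.
- plate_white: The white 24-well plate, same size, clamped in the other nest.
- tube_rack: Blue rack of capped tubes, 75 x 125 x 70 mm, loose on the bench to the left of the shaker. Origin: centre of its underside.
- tip_box: Orange box of pipette tips, 120 x 80 x 54 mm, loose on the bench to the right of the shaker, near its front. Origin: centre of its underside.
- bottle: Amber reagent bottle with a blue cap, 66 mm in diameter, 150 mm tall, loose on the bench to the right of the shaker. Origin: centre of its underside.
There are look-alikes about, which are no part of the job. Leave any purple look-alike of the plate_black alone.

How it is judged:
By the outcome, as a careful person would: the job done as asked, in the order asked, and still so for the second after the job is handed in, while the arm keeps its last pose, push and grip.
It also fails if it takes over 45 s, if anything falls off the work surface, if the arm or the gripper's body presses on something with over 40 N, if the wrist force passes 120 N, or if a joint passes its speed limit or range.

## Working session

There is one attempt and no reset: what is moved stays moved. The work goes in short steps, Python scripts to look and compute and a shell command to move; the robot and the scene stay as the last step left them, time stands still between calls to the robot, and variables do not carry over. Pictures are saved under pics/ and viewed, and the job is handed in when it is done.

```bash
mkdir -p pics
python3 - <<'E'
from plant import status, eyes
import cv2,json
import numpy as np
print(status.observe())
for n in("side","top"):
    d=eyes.snapshot(n); cv2.imwrite(f"pics/{n}0.png",d["frame"][:,:,::-1])
    print(n,{k:(np.round(v,4).tolist() if k=="pose" else v) for k,v in d.items() if k!="frame"})
E
```

```text
{'clock': 0.0, 'joint_positions': array([-1.34438223e+00,  3.13474873e-01,  1.49845326e+00,  1.05999405e-05,
        1.33100667e+00, -2.23406061e-01]), 'qd': array([-0.00117181,  0.00073051, -0.00066222, -0.00083763, -0.00142885,
       -0.00127899]), 'joint_torque': array([ 1.30794186e-03, -4.02207971e+01, -2.52272969e+01,  6.95217331e-02,
        3.52795771e-02, -9.32282092e-05]), 'tool_pos': array([ 0.22820841, -0.47255657,  0.26014224]), 'orientation': array([ 0.37623601,  0.5992493 , -0.37556079,  0.59858236]), 'ft_force': array([-0.05668545, -0.06441368, -0.05884219]), 'wrist_torque': array([-0.04189618,  0.01261849,  0.07945807]), 'opening': 1.0030799209278305}
side {'fx': 455.42116277885265, 'fy': 455.42116277885265, 'cx': 315.13104249818815, 'cy': 244.5619211350403, 'k1': -0.07003945051610513, 'pose': [[-0.9961, -0.0725, 0.0497, 0.5323], [-0.0861, 0.6917, -0.717, 0.8111], [0.0176, -0.7185, -0.6953, 0.9034], [0.0, 0.0, 0.0, 1.0]]}
top {'fx': 535.3501113097143, 'fy': 535.3501113097143, 'cx': 327.7659419811774, 'cy': 238.0725277660375, 'k1': -0.030449112613422792, 'pose': [[-0.0271, -0.991, 0.1307, 0.4231], [-0.9996, 0.0282, 0.0062, -0.0202], [-0.0098, -0.1305, -0.9914, 1.1524], [0.0, 0.0, 0.0, 1.0]]}
```

View pics/side0.png

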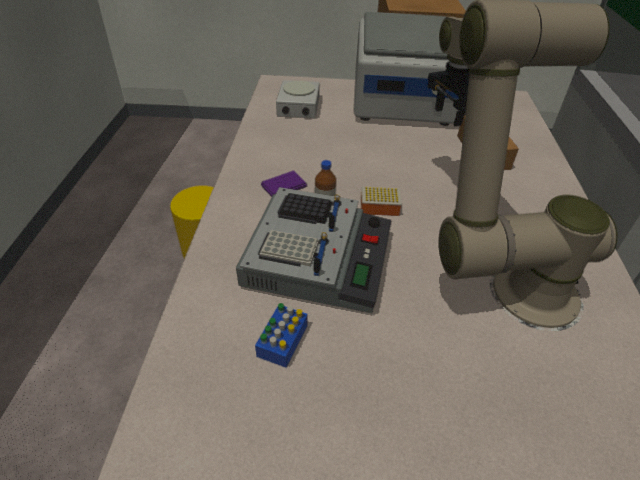

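View pics/top0.png

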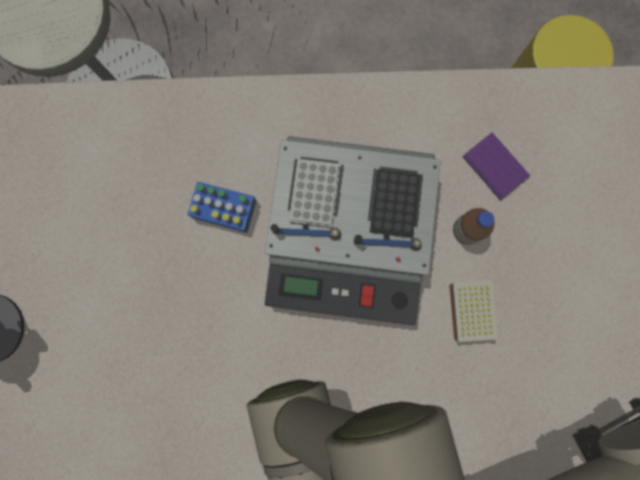

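The black plate is in the right nest (top image, about 395,200) and the white one is in the left (315,190). The purple look-alike lies on the bench at 496,165. Next I'll enlarge both views.

```bash
cat > h.py <<'E'
import numpy as np,cv2
from plant import status,eyes
def K(d): return np.array([[d["fx"],0,d["cx"]],[0,d["fy"],d["cy"]],[0,0,1.]]),np.array([d["k1"],0,0,0,0.])
def ray(d,px):
    k,D=K(d); u=cv2.undistortPoints(np.array([[px]],float),k,D)[0,0]
    P=np.array(d["pose"]); return P[:3,3],P[:3,:3]@np.array([u[0],u[1],1])
def at(d,px,z):
    o,r=ray(d,px); return o+r*(z-o[2])/r[2]
def proj(d,p):
    P=np.linalg.inv(np.array(d["pose"])); k,D=K(d)
    return cv2.projectPoints(np.atleast_2d(p).astype(float),cv2.Rodrigues(P[:3,:3])[0],P[:3,3],k,D)[0][:,0]
def crop(name,x0,y0,w,h,s,out,marks=()):
    d=eyes.snapshot(name); c=cv2.resize(np.ascontiguousarray(d["frame"][y0:y0+h,x0:x0+w,::-1]),None,fx=s,fy=s,interpolation=cv2.INTER_CUBIC)
    for m in marks:
        q=proj(d,m)[0]; cv2.drawMarker(c,tuple(int(v) for v in ((q[0]-x0+.5)*s,(q[1]-y0+.5)*s)),(0,255,255),cv2.MARKER_CROSS,12,1)
    cv2.imwrite("pics/"+out,c); return d
E
python3 - <<'E'
from h import *
crop("top",260,130,190,200,4,"/t1.png"[1:]) ; crop("side",235,180,165,130,4.8,"s1.png")
E
```

```text
(no output)
```

View pics/t1.png

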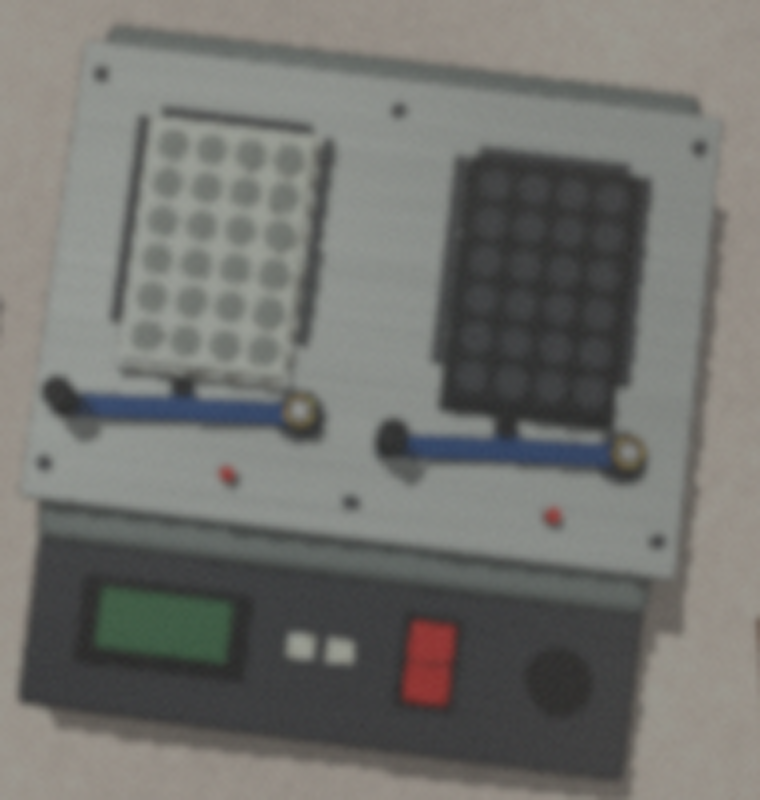

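View pics/s1.png

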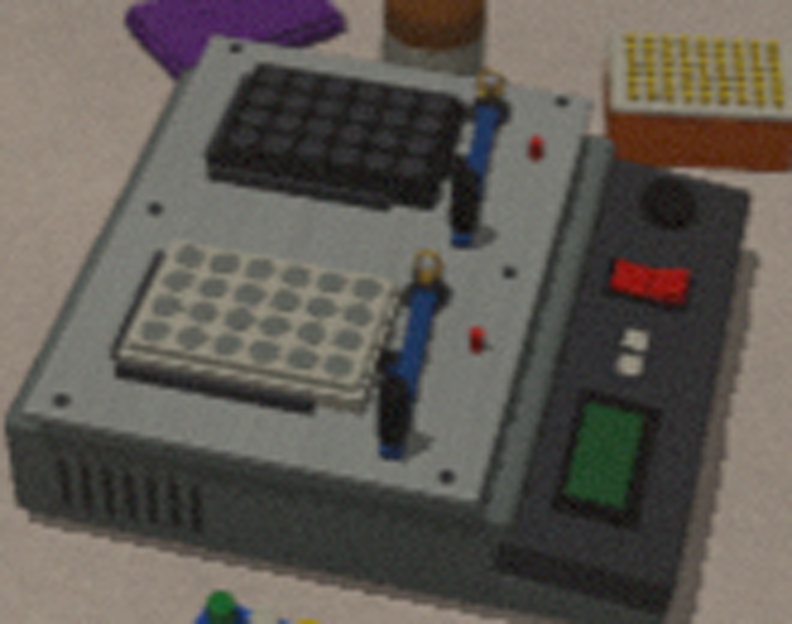

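Run:
```python
from h import *
from scipy.optimize import least_squares
t=eyes.snapshot("top");s=eyes.snapshot("side")
T=lambda u,v:((u+.5)/4-.5+260,(v+.5)/4-.5+130)
S=lambda u,v:((u+.5)/4.8-.5+235,(v+.5)/4.8-.5+180)
C=np.array([[.1175,.1625,.103],[.1175,-.1625,.103],[-.1175,-.1625,.103],[-.1175,.1625,.103]])
ct=[T(85,40),T(722,115),T(672,577),T(22,497)]
cs=[S(12,412),S(208,38),S(590,98),S(487,500)]
w=lambda q,P:(lambda c,n:np.array([[c,-n,0],[n,c,0],[0,0,1]]))(np.cos(q[2]),np.sin(q[2]))@P.T+np.array([[q[0]],[q[1]],[0]])
ft=lambda q:(proj(t,w(q,C).T)-ct).ravel(); fs=lambda q:(proj(s,w(q,C).T)-cs).ravel()
for n,f in(("top",ft),("side",fs),("both",lambda q:np.r_[ft(q),fs(q)])):
    r=least_squares(f,[.55,0,0]); print(n,r.x.round(4),np.round(f(r.x),1))
q=r.x
W=lambda p:w(q,np.array([p]))[:,0]
def tri(a,b):
    o1,r1=ray(t,a);o2,r2=ray(s,b)
    k=np.linalg.lstsq(np.c_[r1,-r2],o2-o1,rcond=None)[0];p,p2=o1+k[0]*r1,o2+k[1]*r2
    return (p+p2)/2,np.linalg.norm(p-p2)
def loc(p):
    c,n=np.cos(q[2]),np.sin(q[2]);d=p-np.r_[q[:2],0];return np.array([c*d[0]+n*d[1],-n*d[0]+c*d[1],d[2]])
for nm,a,b,z in[("knobR",T(393,437),S(464,160),.153),("pivR",T(628,453),S(490,85),None),("knobL",T(58,393),S(389,358),.153),("rock mid",T(430,663),S(650,283),None),("stopR",T(552,517),S(536,143),None)]:
    p,e=tri(a,b);print(nm,"tri",p.round(4),"gap",round(e,4),"local",loc(p).round(4))
    if z: print("   top at z",loc(at(t,a,z)).round(4),"side",loc(at(s,b,z)).round(4),at(t,a,z).round(4))
```

```text
top [ 0.6255 -0.0662 -0.1519] [-0.3 -0.2  0.   0.   0.9  0.2 -0.7 -0.1]
side [ 0.6258 -0.0651 -0.1457] [ 1.7  0.6 -0.2 -0.6  0.  -0.4 -1.5  0.4]
both [ 0.6256 -0.066  -0.1499] [-0.5 -0.1 -0.2 -0.2  0.9  0.  -0.8 -0.   1.7  0.1  0.2 -0.8  0.3 -0.4
 -1.7  0.2]
knobR tri [ 0.5525 -0.0702  0.1633] gap 0.0041 local [-0.0716 -0.0151  0.1633]
   top at z [-0.0723 -0.0155  0.153 ] side [-0.0674 -0.0274  0.153 ] [ 0.5518 -0.0705  0.153 ]
pivR tri [ 0.5447 -0.1852  0.1247] gap 0.0005 local [-0.0622 -0.13    0.1247]
knobL tri [0.5779 0.085  0.1685] gap 0.0061 local [-0.0697  0.1422  0.1685]
   top at z [-0.0706  0.1439  0.153 ] side [-0.0633  0.1269  0.153 ] [0.5772 0.0869 0.153 ]
rock mid tri [ 0.4474 -0.0895  0.0675] gap 0.0002 local [-0.1727 -0.0499  0.0675]
stopR tri [ 0.5159 -0.1485  0.1142] gap 0.001 local [-0.0962 -0.098   0.1142]
```

I have three candidates for the knob in the enlarged top image: the right arm's knob at (393,440), the left arm's at (60,395) and the panel dial at (558,682). The one to use is the right arm's, beside the black plate; its location matches the 115 mm geometry from the pivot with v=0.08. The red rocker is at (430,663) and the red stop pins are at (552,517) and (228,475). Now I'll plan the press.

```bash
cat >> h.py <<'E'
from scipy.spatial.transform import Rotation as R
Q=(0.6256,-0.066,-0.15)
def W(l):
    c,n=np.cos(Q[2]),np.sin(Q[2]); return np.array([Q[0]+c*l[0]-n*l[1],Q[1]+n*l[0]+c*l[1],l[2]])
def LOC(p):
    c,n=np.cos(Q[2]),np.sin(Q[2]);d=np.array(p)-np.array([Q[0],Q[1],0]);return np.array([c*d[0]+n*d[1],-n*d[0]+c*d[1],d[2]])
def plan(tcp,jawyaw,st=None):
    """target: x down, jaw z-axis along shaker-y direction rotated by jawyaw. turn first, then slide"""
    st=st or status.observe(); R0=R.from_quat(st["orientation"])
    best=None
    for k in(0,np.pi):
        a=Q[2]+np.pi/2+jawyaw+k; z=np.array([np.cos(a),np.sin(a),0]);x=np.array([0,0,-1.]);y=np.cross(z,x)
        R1=R.from_matrix(np.c_[x,y,z]); rv=(R0.inv()*R1).as_rotvec()
        if best is None or np.linalg.norm(rv)<np.linalg.norm(best[0]): best=(rv,R1)
    rv,R1=best; d=R1.inv().apply(np.array(tcp)-st["tool_pos"])/.04
    print("rot units",(rv/np.radians(120)).round(3),"deg",np.degrees(rv).round(1),"| slide units after turn",d.round(2))
    return R1
E
python3 - <<'E'
from h import *
plan(W([-.1867,-.05,.125]),0)
print(W([-.1867,-.05,.125]), status.observe()["joint_positions"].round(2))
E
```

```text
rot units [ 0.286 -0.     0.   ] deg [34.4 -0.   0. ] | slide units after turn [  3.39   3.64 -10.29]
[ 0.43352453 -0.08753845  0.125     ] [-1.34  0.31  1.5  -0.    1.33 -0.22]
```

```bash
python3 -m crank '{"slide":[[0,0,0],[0,0,0],[0,0,0],[0,0,0],[0,0.3,-0.9],[0,0.34,-0.95],[0,0.33,-0.94],[0,0.33,-0.94],[0,0.33,-0.94],[0,0.33,-0.94],[0,0.33,-0.94],[0,0.33,-0.94],[0,0.33,-0.94],[0,0.33,-0.94],[0,0.36,-0.92],[0,0,0],[0,0,0]],"delta_rot":[[0.07,0,0],[0.07,0,0],[0.07,0,0],[0.076,0,0],[0,0,0],[0,0,0],[0,0,0],[0,0,0],[0,0,0],[0,0,0],[0,0,0],[0,0,0],[0,0,0],[0,0,0],[0,0,0],[0,0,0],[0,0,0]],"jaw":[0,0,0,0,0,0,0,0,0,0,0,0,0,0,0,0,0]}' 20
python3 - <<'E'
from h import *
plan(W([-.1867,-.05,.125]),0)
E
```

```text
clock: 2.42
tool_pos: [0.4332, -0.0877, 0.2607]
orientation: [-0.536, -0.461, 0.536, -0.461]
ft_force: [-0.2, -0.4, 0.3]
opening: 0.003
rot units [0. 0. 0.] deg [0.1 0.  0. ] | slide units after turn [ 3.39  0.01 -0.01]
```

```bash
python3 -m crank '{"slide":[[0.8,0,0],[0.9,0,0],[0.9,0,0],[0.7,0,0],[0,0,0],[0,0,0]],"delta_rot":[[0,0,0],[0,0,0],[0,0,0],[0,0,0],[0,0,0],[0,0,0]],"jaw":[0,0,0,0,0,0]}'
python3 - <<'E'
from h import *
p=status.observe()["tool_pos"]; print(LOC(p))
tip=p-[0,0,.022]
crop("side",340,200,60,60,10,"s2.png",[tip,W([-.1867,-.05,.073])]); crop("top",320,260,90,80,7,"t2.png",[tip])
E
```

```text
clock: 3.18
tool_pos: [0.4338, -0.0882, 0.1298]
orientation: [0.536, 0.461, -0.536, 0.462]
ft_force: [0.4, -0.6, 0.2]
opening: 0.003
[-0.18634892 -0.05057238  0.12981879]
```

View pics/s2.png

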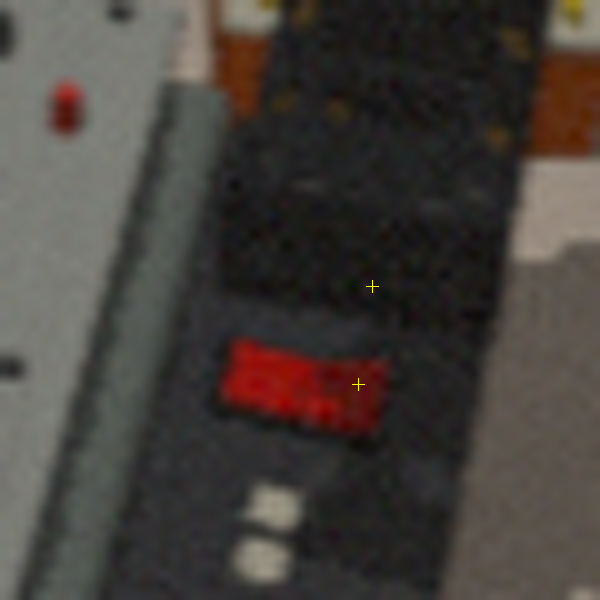

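View pics/t2.png

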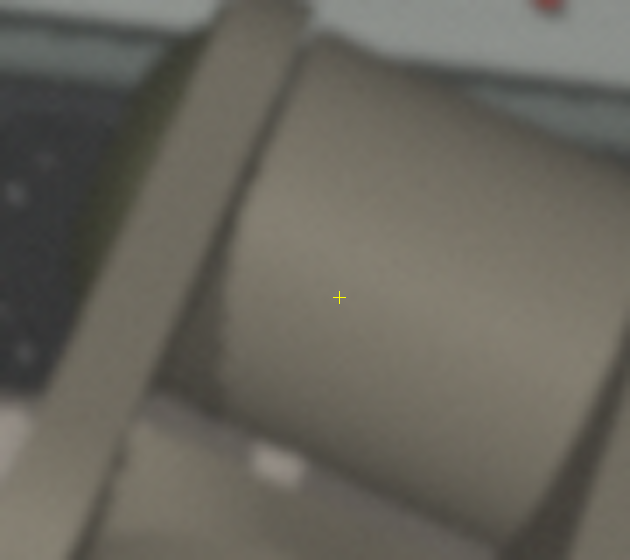

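Side crop: the near half of the rocker is at about (350,395) and the target mark falls on it. The dark block above is the gripper's body, which hides the fingers. Next I'll press by feel.

```bash
python3 -m crank '{"slide":[[0.4,0,0],[0.25,0,0],[0,0,0],[0,0,0]],"delta_rot":[[0,0,0],[0,0,0],[0,0,0],[0,0,0]],"jaw":[0,0,0,0]}'
for i in 1 2; do :; done
python3 -m crank '{"slide":[[0.05,0,0],[0.05,0,0],[0,0,0]],"delta_rot":[[0,0,0],[0,0,0],[0,0,0]],"jaw":[0,0,0]}'
python3 -m crank '{"slide":[[0.05,0,0],[0.05,0,0],[0,0,0]],"delta_rot":[[0,0,0],[0,0,0],[0,0,0]],"jaw":[0,0,0]}'
```

```text
clock: 3.78
tool_pos: [0.4337, -0.0875, 0.1032]
orientation: [0.536, 0.461, -0.536, 0.462]
ft_force: [0.2, -0.2, 0.2]
opening: 0.005
clock: 4.15
tool_pos: [0.4334, -0.0874, 0.0986]
orientation: [-0.536, -0.461, 0.536, -0.461]
ft_force: [-0.6, 0.7, 0.1]
opening: 0.003
clock: 4.53
tool_pos: [0.4333, -0.0874, 0.0945]
orientation: [-0.536, -0.461, 0.536, -0.461]
ft_force: [-0.5, 0.2, 1.3]
opening: 0.005
```

```bash
python3 -m crank '{"slide":[[0.05,0,0],[0.025,0,0],[0,0,0]],"delta_rot":[[0,0,0],[0,0,0],[0,0,0]],"jaw":[0,0,0]}'
python3 -m crank '{"slide":[[0.03,0,0],[0.02,0,0],[0,0,0]],"delta_rot":[[0,0,0],[0,0,0],[0,0,0]],"jaw":[0,0,0]}'
```

```text
clock: 4.9
tool_pos: [0.4335, -0.0874, 0.0916]
orientation: [0.536, 0.461, -0.536, 0.461]
ft_force: [0.5, -0.3, -0.5]
opening: 0.004
clock: 5.28
tool_pos: [0.4335, -0.0875, 0.0905]
orientation: [-0.536, -0.461, 0.536, -0.462]
ft_force: [-6.3, 1.2, 13.7]
opening: 0.005
```

```bash
python3 -m crank '{"slide":[[-0.2,0,0],[-0.8,0,0],[-1,0,0],[-1,0,0],[-0.5,0,0],[0,0,0]],"delta_rot":[[0,0,0],[0,0,0],[0,0,0],[0,0,0],[0,0,0],[0,0,0]],"jaw":[0,0,0,0,0,0]}'
python3 - <<'E'
from h import *
crop("side",235,180,165,130,4.8,"s3.png"); crop("side",350,225,40,30,18,"s4.png")
plan(W([-.073,-.0155,.200]),-.45)
E
```

```text
clock: 6.02
tool_pos: [0.4339, -0.0876, 0.2308]
orientation: [0.536, 0.46, -0.535, 0.462]
ft_force: [-0.0, 1.0, -0.5]
opening: 0.004
rot units [ 0.215 -0.     0.   ] deg [25.8 -0.   0.1] | slide units after turn [ 0.72  2.2  -2.01]
```

View pics/s3.png

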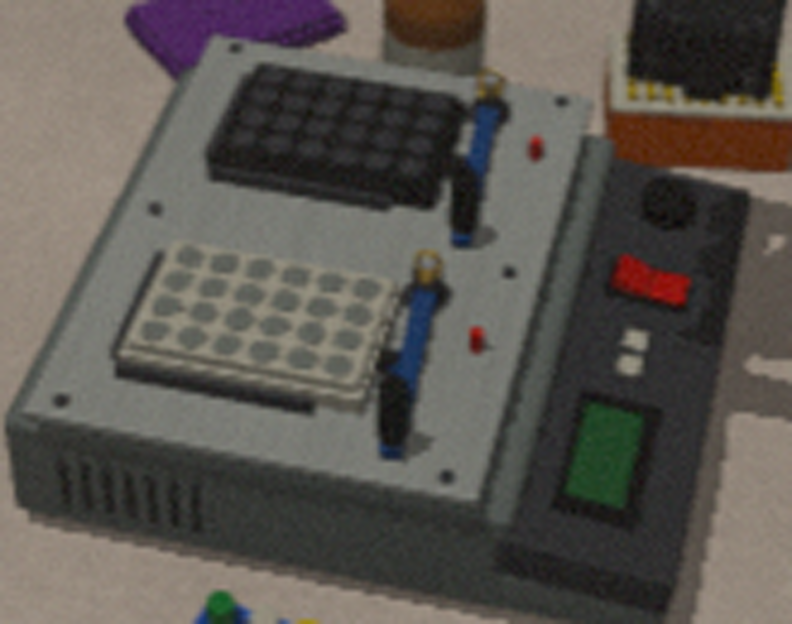

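View pics/s4.png

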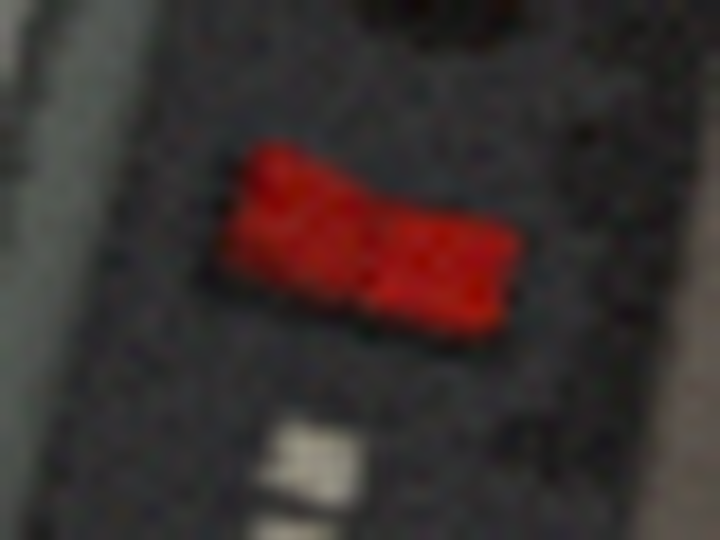

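The rocker is off: its far half now stands up at (280,180) and its near half lies flat at (440,270). Next I'll move above the right knob.

```bash
python3 -m crank '{"slide":[[0,0,0],[0,0,0],[0,0,0],[0,0.73,-0.67],[0,0.73,-0.67],[0,0.74,-0.67],[0,0,0],[0,0,0]],"delta_rot":[[0.07,0,0],[0.07,0,0],[0.075,0,0],[0,0,0],[0,0,0],[0,0,0],[0,0,0],[0,0,0]],"jaw":[0.4,0.4,0.4,0.4,0.4,0.4,0.4,0.4]}'
python3 - <<'E'
from h import *
plan(W([-.073,-.0155,.151]),-.45)
crop("side",270,180,110,100,6,"s5.png",[W([-.0716,-.0153,.153]),status.observe()["tool_pos"]-[0,0,.022]])
E
```

```text
clock: 7.12
tool_pos: [0.5506, -0.0706, 0.2286]
orientation: [-0.625, -0.331, 0.626, -0.33]
ft_force: [0.3, 0.3, -0.3]
opening: 0.397
rot units [0.    0.    0.001] deg [0.  0.  0.1] | slide units after turn [ 1.94  0.01 -0.01]
```

View pics/s5.png

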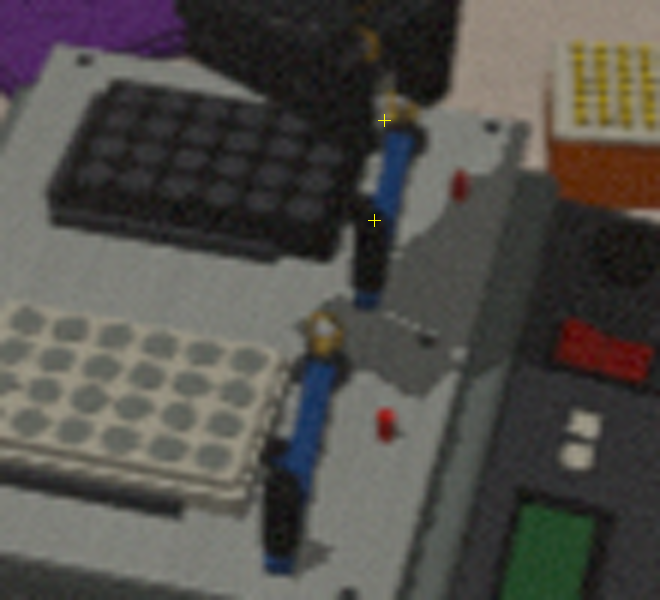

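```bash
python3 -m crank '{"slide":[[0.6,0,0],[0.6,0,0],[0.2,0,0],[0,0,0]],"delta_rot":[[0,0,0],[0,0,0],[0,0,0],[0,0,0]],"jaw":[0.4,0.4,0.4,0.4]}'
python3 -m crank '{"slide":[[0.3,0,0],[0.24,0,0],[0,0,0]],"delta_rot":[[0,0,0],[0,0,0],[0,0,0]],"jaw":[0.4,0.4,0.4]}'
python3 - <<'E'
from h import *
plan(W([-.073,-.0155,.151]),-.45)
crop("side",270,180,110,100,6,"s6.png",[W([-.0716,-.0153,.153])])
crop("top",300,160,160,110,5,"t6.png",[W([-.0716,-.0153,.153])])
E
```

```text
clock: 7.68
tool_pos: [0.5511, -0.0708, 0.174]
orientation: [-0.625, -0.33, 0.625, -0.33]
ft_force: [-0.3, -0.9, -0.0]
opening: 0.406
clock: 8.05
tool_pos: [0.5511, -0.0705, 0.1513]
orientation: [-0.625, -0.33, 0.626, -0.33]
ft_force: [0.3, 0.2, 0.1]
opening: 0.401
rot units [0.    0.    0.001] deg [0.  0.  0.1] | slide units after turn [ 0.01 -0.   -0.  ]
```

View pics/s6.png

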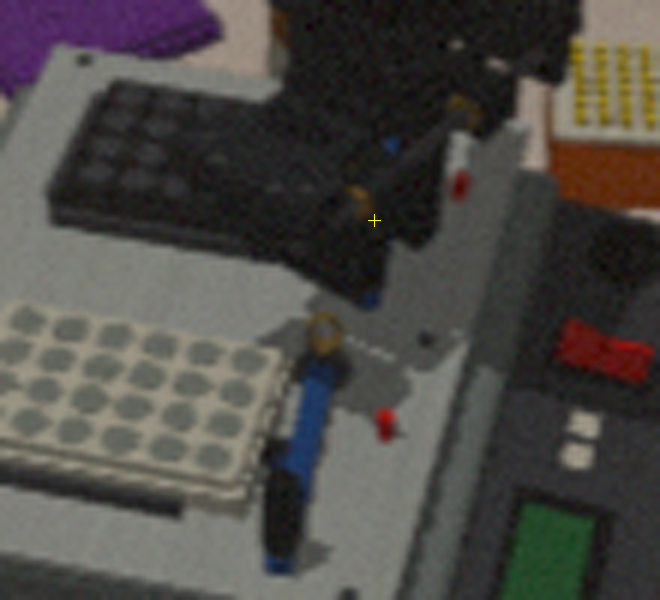

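View pics/t6.png

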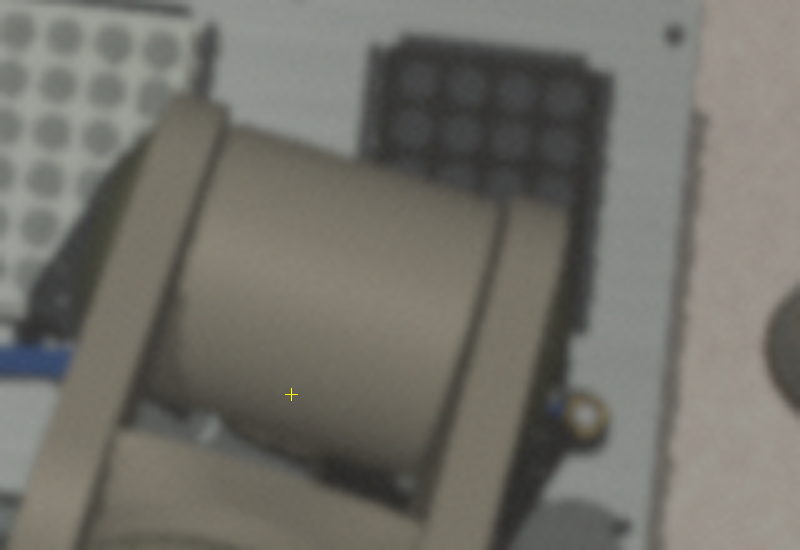

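The gripper has come down around the knob without touching anything (side crop about 370,240). Now I'll close it; a grip on the 16 mm knob should read an opening of about 0.18.

```bash
python3 -m crank '{"slide":[[0,0,0],[0,0,0],[0,0,0],[0,0,0],[0,0,0],[0,0,0]],"delta_rot":[[0,0,0],[0,0,0],[0,0,0],[0,0,0],[0,0,0],[0,0,0]],"jaw":[0.3,0.2,0.1,0.0,0.0,0.0]}' 40
```

```text
clock: 8.9
tool_pos: [0.5516, -0.0704, 0.1523]
orientation: [0.626, 0.33, -0.625, 0.33]
ft_force: [2.5, 4.0, 1.3]
opening: 0.168
```

Run:
```python
from h import *
st=status.observe(); R0=R.from_quat(st["orientation"]); p=st["tool_pos"]; piv=W([-.0622,-.130,p[2]]); print(LOC(p),np.linalg.norm(p-piv))
r=W([-.0714,-.0154,p[2]])-piv
d=.05; Z=R.from_rotvec([0,0,d])
print("slide",(R0.inv().apply(Z.apply(r)-r)/.04).round(3),"rot",(R0.inv().apply([0,0,d])/np.radians(120)).round(4))
```

```text
[-0.07250511 -0.01537015  0.15230527] 0.11509212455785367
slide [-0.    -0.122  0.076] rot [-0.0239  0.     -0.    ]
```

```bash
python3 -m crank '{"slide":[[0,-0.122,0.076],[0,-0.122,0.076],[0,-0.122,0.076],[0,0,0]],"delta_rot":[[-0.024,0,0],[-0.024,0,0],[-0.024,0,0],[0,0,0]],"jaw":[0,0,0,0]}'
python3 - <<'E'
from h import *
print(LOC(status.observe()["tool_pos"]))
E
```

```text
clock: 9.4
tool_pos: [0.5344, -0.0707, 0.1523]
orientation: [0.599, 0.376, -0.598, 0.376]
ft_force: [3.4, 4.7, 0.2]
opening: 0.167
[-0.08948457 -0.01826094  0.15234204]
```

```bash
python3 -m crank '{"slide":[[0,-0.122,0.076],[0,-0.122,0.076],[0,-0.122,0.076],[0,-0.122,0.076],[0,-0.122,0.076],[0,0,0]],"delta_rot":[[-0.024,0,0],[-0.024,0,0],[-0.024,0,0],[-0.024,0,0],[-0.024,0,0],[0,0,0]],"jaw":[0,0,0,0,0,0]}'
python3 - <<'E'
from h import *
print(LOC(status.observe()["tool_pos"]))
crop("side",270,180,110,100,6,"s7.png",[W([-.0622-.115*np.sin(.48),-.13+.115*np.cos(.48),.153])])
E
```

```text
clock: 10.15
tool_pos: [0.5064, -0.0768, 0.1523]
orientation: [0.547, 0.448, -0.547, 0.448]
ft_force: [4.6, 4.5, -0.5]
opening: 0.163
[-0.11622101 -0.02847624  0.15231434]
```

View pics/s7.png

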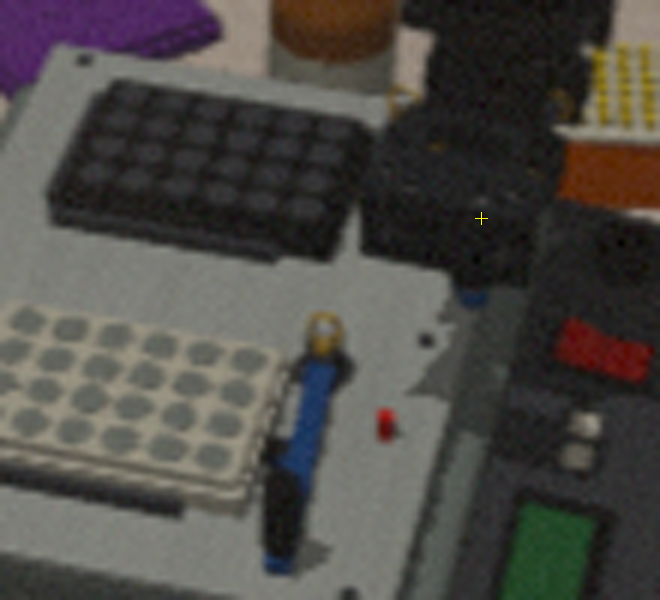

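The arm is following: its blue end is at (472,297), under the gripper. The black plate hasn't moved. I'll go on to the stop in small steps.

```bash
python3 -m crank '{"slide":[[0,-0.122,0.076],[0,-0.08,0.05],[0,0,0]],"delta_rot":[[-0.024,0,0],[-0.016,0,0],[0,0,0]],"jaw":[0,0,0]}'
python3 -m crank '{"slide":[[0,-0.04,0.025],[0,0,0]],"delta_rot":[[-0.008,0,0],[0,0,0]],"jaw":[0,0]}'
python3 -m crank '{"slide":[[0,-0.03,0.019],[0,0,0]],"delta_rot":[[-0.006,0,0],[0,0,0]],"jaw":[0,0]}'
python3 - <<'E'
from h import *
p=LOC(status.observe()["tool_pos"]);print(p,np.arctan2(-(p[0]+.0622),p[1]+.13))
E
```

```text
clock: 10.58
tool_pos: [0.4977, -0.0803, 0.1523]
orientation: [0.528, 0.47, -0.528, 0.471]
ft_force: [4.6, 4.3, 0.7]
opening: 0.167
clock: 10.82
tool_pos: [0.4961, -0.081, 0.1523]
orientation: [0.524, 0.475, -0.524, 0.475]
ft_force: [3.5, 3.9, 1.1]
opening: 0.166
clock: 11.08
tool_pos: [0.4948, -0.0816, 0.1523]
orientation: [0.521, 0.478, -0.521, 0.478]
ft_force: [4.1, 5.2, 0.7]
opening: 0.169
[-0.12698867 -0.0349662   0.15230542] 0.5983679121606565
```

```bash
for i in 1; do python3 -m crank '{"slide":[[0,-0.03,0.019],[0,0,0]],"delta_rot":[[-0.006,0,0],[0,0,0]],"jaw":[0,0]}'; done
python3 -m crank '{"slide":[[0,-0.03,0.019],[0,0,0]],"delta_rot":[[-0.006,0,0],[0,0,0]],"jaw":[0,0]}'
```

```text
clock: 11.32
tool_pos: [0.4935, -0.0822, 0.1523]
orientation: [0.518, 0.481, -0.518, 0.482]
ft_force: [4.0, 4.9, 0.3]
opening: 0.168
clock: 11.58
tool_pos: [0.4928, -0.0826, 0.1523]
orientation: [0.516, 0.484, -0.514, 0.485]
ft_force: [9.3, 7.4, -1.5]
opening: 0.171
```

```bash
python3 -m crank '{"slide":[[0,-0.03,0.019],[0,0,0],[0,0,0]],"delta_rot":[[0,0,0],[0,0,0],[0,0,0]],"jaw":[0,0,0]}'
python3 - <<'E'
from h import *
p=LOC(status.observe()["tool_pos"]);print(p,np.arctan2(-(p[0]+.0622),p[1]+.13))
crop("side",270,180,110,100,6,"s8.png",[W([-.0622-.115*np.sin(.6),-.13+.115*np.cos(.6),.153])])
crop("top",180,120,330,240,2.4,"t8.png")
crop("side",200,140,220,240,2.4,"s9.png")
E
```

```text
clock: 11.95
tool_pos: [0.4925, -0.0828, 0.1524]
orientation: [0.517, 0.484, -0.513, 0.485]
ft_force: [14.7, 10.6, -3.0]
opening: 0.168
[-0.12912631 -0.03648599  0.15238407] 0.6211735566701374
```

View pics/s8.png

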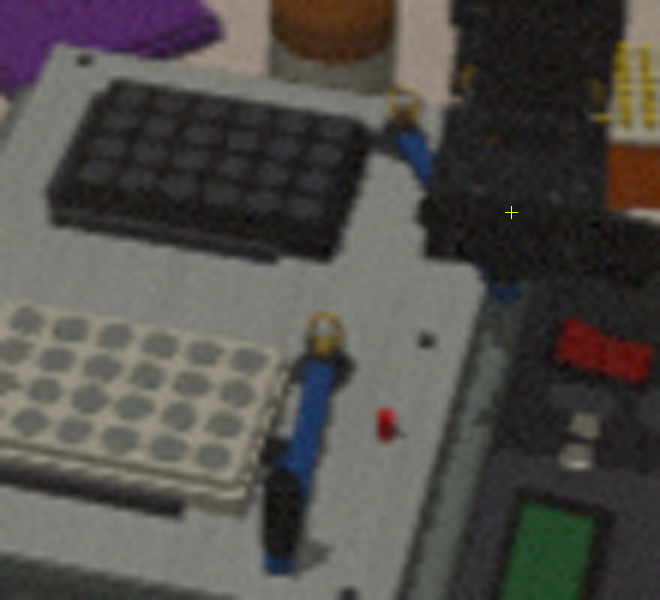

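View pics/t8.png

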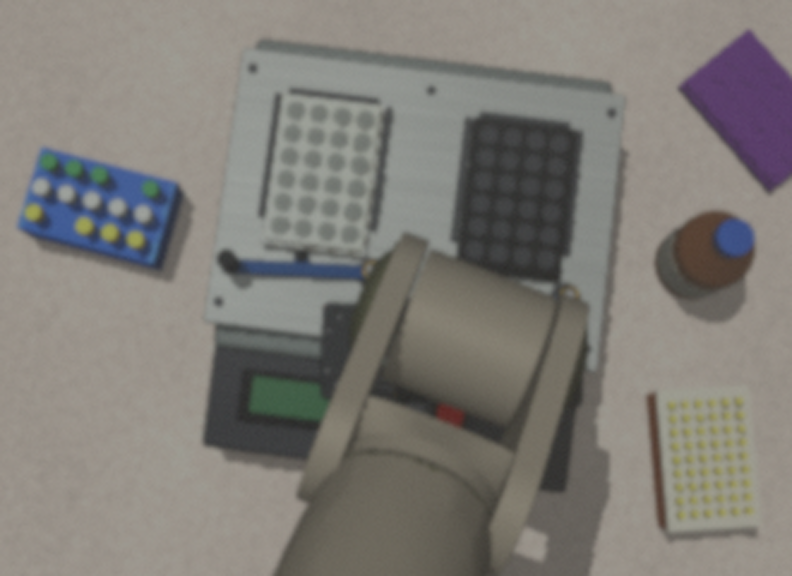

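View pics/s9.png

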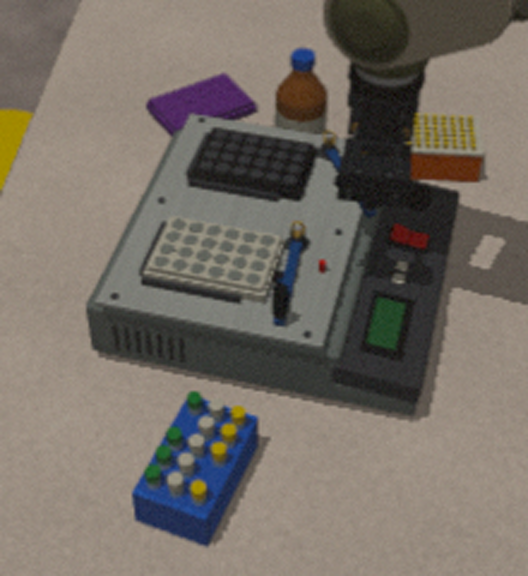

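The arm is against its stop: the blue arm runs from (400,105) to (500,290), the pull has risen to about 18 N, and motion has stalled. The plates, the white plate's clamp and the other objects look unmoved, and the rocker is still off. I'll hold for a moment as a check, then hand in.

```bash
python3 -m crank '{"slide":[[0,0,0],[0,0,0],[0,0,0],[0,0,0]],"delta_rot":[[0,0,0],[0,0,0],[0,0,0],[0,0,0]],"jaw":[0,0,0,0]}' && python3 -c "
from plant import hand_in
print(hand_in())"
```

```text
clock: 12.6
tool_pos: [0.4925, -0.0828, 0.1524]
orientation: [0.517, 0.484, -0.513, 0.485]
ft_force: [14.3, 11.4, -3.8]
opening: 0.168
the job is handed in; nothing more can be done
None
```

The shaker is off and the black plate's clamp arm is against its stop, with the gripper still holding its knob. I handed the job in at 12.6 s.

- **Switch:** I pressed the near half of the red rocker first. The pictures afterwards show the far half standing up and the near half down, so it is off.
- **Clamp arm:** I then gripped the right-hand knob with 40 N and swung it forward around its pivot. The arm stopped moving and the measured force rose from about 6 N to 18 N. The pose and force held steady over the last half second.
- **Surroundings:** In the last pictures, judged by eye, the black plate, the white plate with its clamp, the rack, tip box and bottle had not moved.

Two readings were slightly off. The clamp angle worked out from the gripper's position was 0.62 rad against the stated 0.60. The grip opening read 14.8 mm on a 16 mm knob. I put both down to calibration error and pad give. The fingers hid the knob and stop pin from both cameras, so contact with the stop rests on the force rise and the stall, not on seeing it.

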